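Turn the oiled olive-wood coaster with the turner

ROBOT

A 7-joint arm with a two-finger parallel gripper is mounted at the origin on the work surface. World frame = base frame: x ahead of the robot, y to its left, z up, the work surface at z = 0. Lengths are in m, angles in degrees, forces in N, time in s.
With the tool pointing down it reaches from about 0.425 to 0.875 m from the base axis. Payload 4.7 kg.
Tool frame: the origin (TCP) lies on the centre line of the jaws, within the pads' length; the fingertips stand env.nose_length ahead of it and the grasp point (between the pads) lies 8 mm behind it (env.nose_length is the distance from the TCP to the fingertips, in m); y points along the fingers, z is the direction in which the jaws open and shut, and the axes are right-handed (so a half turn about y gives the same grasp; the last joint's range is limited). The gripper opens to 87 mm and grips with 3 to 60 N. Pads are 19 mm wide; open, the fingers measure 117 mm over their backs; the gripper's body (75 mm by 190 mm) begins 51 mm behind the grasp point.
Start: joints at [67.386, 18.392, -4.016, 83.108, 1.295, 78.541, -3.26], TCP at [0.258, -0.596, 0.234] pointing down, gripper open.
Joint ranges: [-163.93, 163.93], [-17.29, 119.83], [-79.2, 71.16], [3.27, 140.29], [-89.18, 269.18], [5.43, 117.66], [-154.24, 154.24]. Speed limits (degrees/s): [147.25, 147.25, 180, 180, 180, 180, 180].

INTERFACE

Orientations are given as [roll, pitch, yaw] about the fixed x, y, z axes, in that order (R = Rz(yaw) Ry(pitch) Rx(roll)).
In Python, from cell import env, read_camera, camera_info, job, models gives the robot as it stands.
- The arm moves only by the tool move_arm, never from a script. Its argument "moves" is a list of rows, each a list of 6 numbers: the shift along the tool's x, y, z in mm, then the turn, a rotation vector about the tool's x, y, z in degrees. In form: [[x, y, z, ax, ay, az], ...]. A call has 1 to 20 rows; each row is the pose to reach, as a shift and turn from the pose commanded when the call began, along the tool's axes at that moment; what a row does not reach only later rows make up. A row lasts 1/12 s, in which the tool goes at most 41.7 mm and 7.16 degrees, less where a joint would pass 70% of its speed; a pose out of reach is approached as far as the arm can. A call with a gripper value outside its range is refused whole. "claw" is the finger opening in mm, from 0 to 87, set as the call begins (left out, the last holds). The fingers move at their own pace and stop on an object; "newtons" is the grip in N (left out, the last holds). Time passes only in rows, so rows that repeat a pose let the fingers close. It gives the time, the measured TCP pose, the force and the opening at its end, in the units of the state.
- env.get_obs(): the state, without advancing time (a new reading comes with each control period).
- read_camera(name): name is "side" or "top"; returns (picture, depth): 480x640x3 uint8, red, green, blue; 480x640 float32, m along the optical axis (not along the pixel's ray), 0 where there is no reading.
- camera_info(name): a dict with "fx", "fy", "cx", "cy" (pixels), "R" (3x3) and "t" (3): a world point X has camera coordinates R X + t. Camera axes: x right, y down, z forward; pixel columns grow to the right and rows downward; lengths in m; the calibration is good to about 2 mm. A picture is of the moment at which its call begins. camera_info takes no time and is no camera call.
- job.sign_off(): hands the job in, once; it reports no verdict.
Trained networks look in the newest picture that a camera, given by its name, has taken for a name from the list of things; names that differ only in an ending like _2 or _b are one class to them, and where a whole thing is asked for, a point or a joint stands for the part that bears it (a point fixed in the world has none). Each returns a list of dicts, best first, with "score" (0 to 1); they miss things now and then, are a little off and sometimes report something else, mostly with a low value. They report only what shows in the picture. A call takes as long as a camera call. They do not tell look-alikes from the thing itself.
- models.spot_in(target, camera): "point" ([x, y, z] in m, in world coordinates, good to about 4 mm: the middle of the surface that is visible of it).
- models.cut_out(target, camera): "mask" (480x640 bool, what is visible of it).
The state is a dict: "time_s": time; "qpos": joint angles; "joint_velocities": joint speeds; "effort": joint torques, N m; "tool_pos": TCP position; "tool_rot": TCP orientation; "force": force on the tool from outside, world axes, zero at the start; "wrist_torque": the same for the moment, N m; "grip_width": finger opening in m.
Only numpy, scipy, OpenCV 4.12 (cv2) and the standard library are available. Lean on these libraries where they do the work, as an engineer would, in place of code of your own. Each camera call takes 0.05 s, during which the arm holds its last target.

TASK

The olive-wood coaster has just been oiled: turn it over with the turner so that its foot faces up, flat on the stone close to where it lay, and never touch it with the gripper. The turner's handle is tucked under the counter lip below the hanging mugs: draw the turner out by its neck, lay it flat on the open stone and let go, then take it again by its black handle to flip the coaster. Finish with the turner laid flat on the stone, clear of the lip, and leave the mugs, the lip and all the other things undisturbed.

Things in the scene. Friction and masses are not known exactly. Their poses are not given: they have to be found in the camera images.
- spatula: Turner of steel, 280 mm long, 130 g, lying level on blade and end nub. Origin on its underside, x to the tip, z up. Blade 60 wide, 2 thick, x 70 to 140, at the bottom; at its rear a rib 44 wide, 10 high; narrow riser x 70 to 50; neck bar 12 wide, z 26 to 38, x -22 to 53; black handle 18 wide, z 23 to 41, x -140 to -20, nub below its end (x -137 to -123). At the start the handle is under the lip.
- spatula_neck (a point): Point to take the turner at first: on the neck bar's axis, half-way up, 20 mm ahead of the turner's origin, 32 mm above its underside. Axes as the turner's.
- spatula_grip (a point): Middle of the black handle, half-way up: 65 mm behind the turner's origin, 32 mm above its underside, 205 mm behind the blade tip. Axes as the turner's. The handle may be held anywhere within 50 mm of it.
- spatula_tip (a point): Middle of the blade's straight front edge, half-way through its thickness.
- coaster: Round olive-wood coaster, about 75 g: plate 96 mm across, 7 thick (z 6 to 13) on a foot 68 mm across, 6 high, so the rim overhangs by 14 mm all round with a 6 mm gap over the stone. Origin at the centre of the foot's underside; z from foot to grooved plate face: up at the start, down once turned. Prised up at one side it tips about its far edge, which grips the stone.
- coaster_mid (a point): Centre of the coaster, half-way through its 13 mm thickness.
- lip: Fixed stone counter lip: slab 140 mm deep (x), 360 long (y), 140 to 170 above the surface, upstand behind (x 50 to 70), steel bracket at each end (inner faces 160 either side of the middle). Origin below the slab's centre at surface height, x into the recess; open front edge at x = -70 mm. Under it hang a steel rail and three white mini mugs, none lower than 58 mm above the surface.
- jar: Closed amber plastic jar, 66 mm diameter, 78 mm high; loose, to be left alone. Origin under its centre.
- ramekin: White ceramic ramekin, 68 mm diameter, 42 mm high; loose, to be left alone. Origin under its centre.
- tin: Round aluminium spice tin, 64 mm diameter, 64 mm high; loose, to be left alone. Origin under its centre.
- measure: Stainless steel measuring cup, 60 mm diameter, 45 mm high, with a flat handle that reaches 78 mm from its centre towards its +y; loose, to be left alone. Origin under its centre.
- folded: Folded collapsible silicone cup, a grey stepped puck of 86 mm diameter, 22 mm high, wider at the top; loose, to be left alone. Origin under its centre.
- eggcup: Small wooden egg cup, 48 mm diameter, 48 mm high; loose, to be left alone. Origin under its centre.
Not all that is in view belongs to the job. Of the things that look like the coaster, take the one that is nearest to the robot's base at the start.

How it is judged:
By the outcome, as a careful person would: the job done as asked, in the order asked, and still so for the second after the job is handed in, with the robot touching nothing.
It also fails if it takes over 69 s, if anything falls off the work surface, if the arm or the gripper's body presses on something with over 40 N, if the wrist force passes 120 N, or if a joint passes its speed limit or range.

## Working session

There is one attempt and no reset: what is moved stays moved. The work goes in short steps, Python scripts to look and compute and a tool call to move; the robot and the scene stay as the last step left them, time stands still between calls to the robot, and variables do not carry over. Pictures are saved under pics/ and viewed, and the job is handed in when it is done.

Besides the shell and the picture viewer there is one more tool, called after ">>>" as name(argument=value, ...) on one line, values as JSON. move_arm: Moves the arm, as the interface text tells. Its arguments: {"type":"object","properties":{"moves":{"type":"array","items":{"type":"array","items":{"type":"number"}}},"claw":{"type":"number"},"newtons":{"type":"number"}},"required":["moves"]}

```bash
ls; mkdir -p pics; python3 - <<'E'
from cell import env, read_camera, camera_info, job, models
import cv2
print(env.get_obs(), env.nose_length)
for n in ("side","top"):
    p,d=read_camera(n); cv2.imwrite(f"pics/{n}0.png",p[:,:,::-1]); c=camera_info(n); print(n,c)
E
```

```text
pics
{'time_s': 0.0, 'qpos': array([67.38579345, 18.44113104, -4.01677959, 83.17561377,  1.29533015,
       78.54090562, -3.26051253]), 'joint_velocities': array([-0.01384049, -0.04363293, -0.1664759 , -0.06569069,  0.0510145 ,
        0.02473911, -0.06388045]), 'effort': array([ 5.78646541e-04, -4.91289067e+01, -4.03133305e-01, -3.12529743e+01,
       -6.38213125e-02,  4.34953964e-02,  1.57193399e-04]), 'tool_pos': array([ 0.25812545, -0.5959601 ,  0.23243196]), 'tool_rot': array([-9.01123813e+01, -5.70714331e-03, -1.56575285e+02]), 'force': array([0.63389617, 0.27634247, 0.33536268]), 'wrist_torque': array([0.00523001, 0.01905371, 0.03490285]), 'grip_width': 0.08680801391311223} 0.011
side {'fx': 604.2950497047757, 'fy': 604.2950497047757, 'cx': 329.5028050560753, 'cy': 232.79511540931054, 'R': array([[-0.9207422 ,  0.39003144, -0.01045373],
       [ 0.32638125,  0.75524971, -0.56839525],
       [-0.21379684, -0.52675739, -0.82268923]]), 't': array([ 0.49262476, -0.15968954,  1.49463678])}
top {'fx': 500.4878663439837, 'fy': 500.4878663439837, 'cx': 313.49579356550964, 'cy': 230.24788403734652, 'R': array([[ 0.04474373, -0.99899255,  0.00344833],
       [-0.97686415, -0.04447469, -0.20918515],
       [ 0.20912777,  0.00599117, -0.97786997]]), 't': array([-0.00313396,  0.54318054,  1.25628636])}
```

View pics/side0.png

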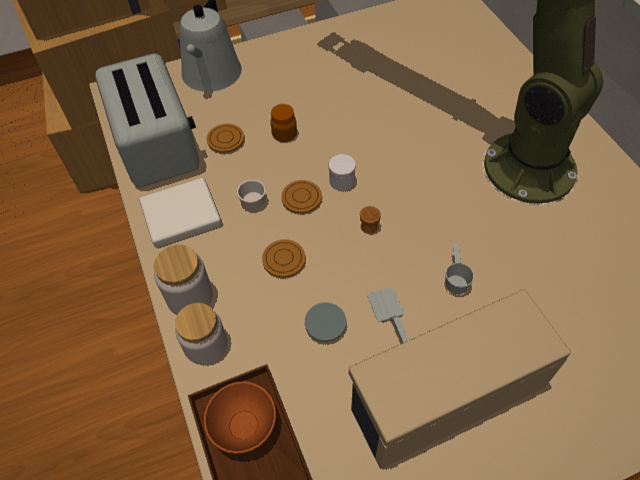

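View pics/top0.png

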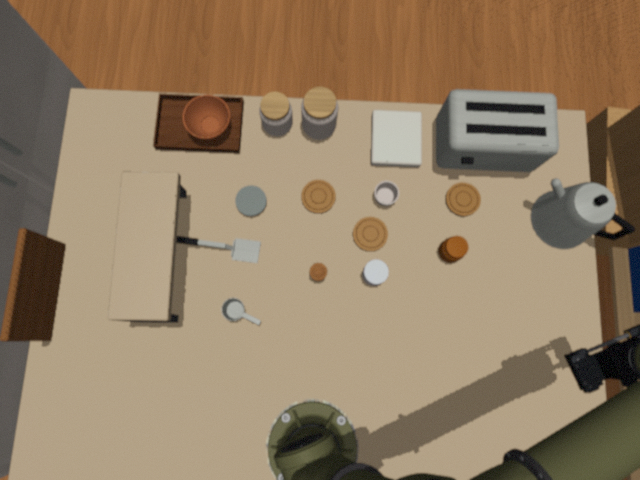

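Three coaster look-alikes show in the top view, at (318,196), (370,234) and (463,199). The base is near (312,450), so (370,234) looks nearest. I'll measure each one and enlarge it.

```bash
cat > h.py <<'E'
import numpy as np, cv2
from cell import env, read_camera, camera_info, job, models
def cloud(n,d):
    c=camera_info(n); v,u=np.mgrid[0:480,0:640]
    P=np.stack([(u-c['cx'])/c['fx']*d,(v-c['cy'])/c['fy']*d,d],-1)
    W=(P-c['t'])@c['R']; W[d<=0]=np.nan
    return W
def proj(n,X):
    c=camera_info(n); p=np.asarray(X)@c['R'].T+c['t']
    return np.stack([p[...,0]/p[...,2]*c['fx']+c['cx'],p[...,1]/p[...,2]*c['fy']+c['cy']],-1)
E
python3 - <<'E'
from h import *
for n in ("top","side"):
    p,d=read_camera(n); W=cloud(n,d); np.save(f"pics/{n}W.npy",W)
    print(n, 'stone z', np.nanmedian(W[330:340,200:230,2]) if n=='top' else np.nanmedian(W[240:260,180*3:190*3,2]))
    for t in ("coaster","spatula","jar","ramekin","tin","measure","folded","eggcup","lip"):
        for r in models.cut_out(t,n):
            if r['score']<.3: continue
            m=r['mask']; w=W[m]; w=w[np.isfinite(w[:,0])]
            v,u=np.where(m)
            zt=np.percentile(w[:,2],95)
            top=w[w[:,2]>zt-.006]
            c,rad=cv2.minEnclosingCircle(top[:,:2].astype(np.float32))
            print(n,t,round(r['score'],2),'px',int(u.mean()),int(v.mean()),'topcirc',np.round(c,3),round(rad,3),'z',np.round(np.percentile(w[:,2],[5,50,95]),3))
            if t=='spatula': np.save(f"pics/spat_{n}.npy",m)
            if t=='lip': np.save(f"pics/lip_{n}.npy",m)
    if n=='top': cv2.imwrite("pics/crop1.png",cv2.resize(p[150:300,220:500,::-1],None,fx=2.8,fy=2.8,interpolation=cv2.INTER_CUBIC))
    else: cv2.imwrite("pics/crop2.png",cv2.resize(p[220:400,280:500,::-1],None,fx=3.3,fy=3.3,interpolation=cv2.INTER_CUBIC))
E
```

```text
top stone z -0.0001198695582361053
top coaster 0.88 px 462 198 topcirc [ 0.659 -0.386] 0.048 z [0.007 0.012 0.017]
top coaster 0.57 px 369 233 topcirc [ 0.55  -0.132] 0.048 z [0.007 0.012 0.017]
top coaster 0.57 px 318 195 topcirc [0.649 0.013] 0.049 z [0.007 0.012 0.017]
top spatula 0.71 px 229 247 topcirc [0.5   0.319] 0.065 z [-0.003  0.004  0.042]
top jar 0.87 px 452 249 topcirc [ 0.513 -0.348] 0.029 z [0.018 0.075 0.08 ]
top ramekin 0.95 px 386 193 topcirc [ 0.659 -0.17 ] 0.035 z [-0.001  0.012  0.043]
top ramekin 0.42 px 317 271 topcirc [0.436 0.005] 0.023 z [0.037 0.045 0.051]
top tin 0.72 px 230 247 topcirc [0.504 0.318] 0.065 z [-0.003  0.004  0.042]
top tin 0.57 px 374 272 topcirc [ 0.44  -0.144] 0.032 z [0.002 0.062 0.067]
top tin 0.37 px 386 193 topcirc [ 0.659 -0.17 ] 0.035 z [-0.001  0.01   0.043]
top measure 0.61 px 235 310 topcirc [0.319 0.2  ] 0.052 z [-0.001  0.008  0.045]
top folded 0.95 px 250 200 topcirc [0.626 0.197] 0.043 z [0.003 0.021 0.026]
top eggcup 0.68 px 317 271 topcirc [0.436 0.004] 0.023 z [0.035 0.045 0.051]
top lip 0.7 px 145 247 topcirc [0.468 0.42
[... 382 characters left out ...]
ide ramekin 0.69 px 251 193 topcirc [ 0.659 -0.173] 0.036 z [0.006 0.026 0.046]
side tin 0.9 px 341 171 topcirc [ 0.444 -0.144] 0.034 z [0.008 0.063 0.069]
side measure 0.98 px 457 274 topcirc [0.323 0.197] 0.055 z [0.003 0.027 0.048]
side folded 0.92 px 324 320 topcirc [0.628 0.197] 0.044 z [0.018 0.024 0.028]
side eggcup 0.76 px 369 218 topcirc [0.437 0.005] 0.026 z [0.005 0.045 0.052]
side eggcup 0.62 px 388 308 topcirc [0.502 0.279] 0.027 z [0.001 0.005 0.042]
side eggcup 0.51 px 341 171 topcirc [ 0.444 -0.144] 0.034 z [0.007 0.063 0.069]
side lip 0.83 px 453 375 topcirc [0.47  0.423] 0.191 z [0.042 0.172 0.175]
side lip 0.37 px 341 171 topcirc [ 0.444 -0.144] 0.034 z [0.011 0.063 0.07 ]
```

View pics/crop1.png

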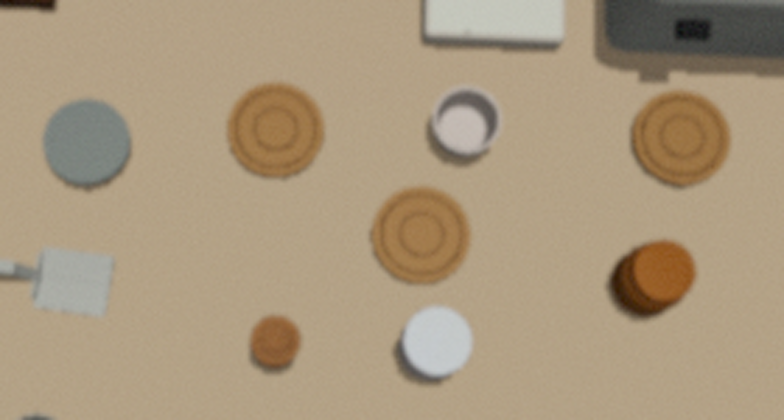

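View pics/crop2.png

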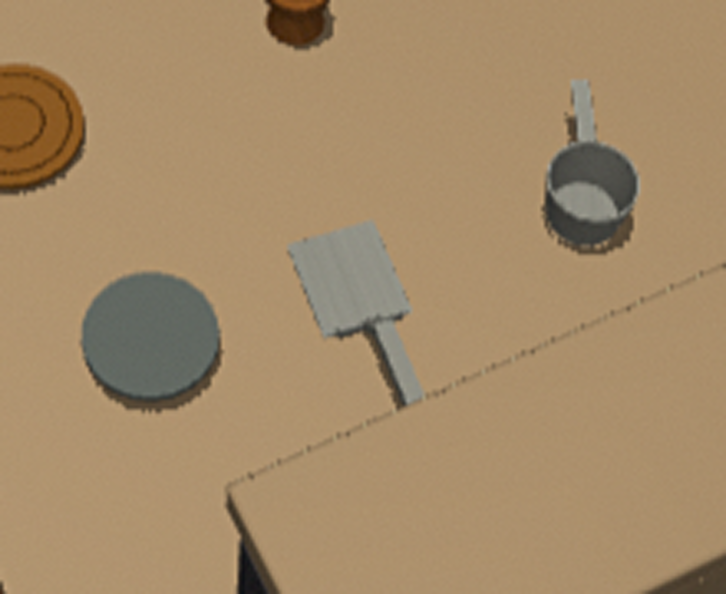

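The target is the coaster at top-view px (370,234), world (0.550, -0.132), 0.566 m from the base. The other two are at 0.649 and 0.764 m. The crop shows a round grooved plate between the ramekin and the tin, which fits. Next I'll fit the turner pose and the lip edge.

```bash
python3 - <<'E'
from h import *
# turner: project model outline, fit (x,y,yaw) to spatula pixels (blade) in both views
for n in ("top","side"):
    W=np.load(f"pics/{n}W.npy"); m=np.load(f"pics/spat_{n}.npy")
    c=camera_info(n); 
    # intersect rays with plane z=2mm for blade
    v,u=np.where(m)
    o=-c['R'].T@c['t']; r=np.stack([(u-c['cx'])/c['fx'],(v-c['cy'])/c['fy'],np.ones(len(u))],-1)@c['R']
    X=o+r*((.002-o[2])/r[:,2])[:,None]
    w=X[:,:2]; h=W[m][:,2]
    blade=w[(h<.012)&(w[:,1]<.30)]
    rect=cv2.minAreaRect(blade.astype(np.float32)); print(n,rect)
    X=o+r*((.038-o[2])/r[:,2])[:,None]
    neck=X[(h>.03)&(h<.05)][:,:2]
    print('neck',len(neck), neck.mean(0), neck.min(0),neck.max(0))
    if len(neck)>10:
        print(cv2.fitLine(neck.astype(np.float32),cv2.DIST_L2,0,.01,.01).ravel())
    L=np.load(f"pics/lip_{n}.npy"); P=W[L]; P=P[(P[:,2]>.16)][:,:2].astype(np.float32); print('lip',cv2.minAreaRect(P), cv2.boxPoints(cv2.minAreaRect(P)))
E
```

```text
top ((0.49230921268463135, 0.2270439714193344), (0.12002075463533401, 0.059843339025974274), 85.36859893798828)
neck 292 [0.50115998 0.32326289] [0.48824023 0.25079207] [0.51520003 0.38416518]
[0.09130721 0.9958228  0.50115997 0.3232629 ]
lip ((0.4688252806663513, 0.4235636591911316), (0.3599466383457184, 0.14242075383663177), 1.9838529825210571) [[0.28649467 0.48850107]
 [0.291425   0.34616566]
 [0.6511559  0.35862625]
 [0.6462256  0.50096166]]
side ((0.49395591020584106, 0.2267620712518692), (0.12630021572113037, 0.06109154596924782), 84.45507049560547)
neck 181 [0.49937944 0.27857396] [0.49044086 0.25090453] [0.50863134 0.3058945 ]
[0.08309364 0.99654174 0.49937946 0.27857396]
lip ((0.0, 0.0), (0.0, 0.0), 0.0) [[0. 0.]
 [0. 0.]
 [0. 0.]
 [0. 0.]]
```

```bash
cat >> h.py <<'E'
from scipy.spatial.transform import Rotation as Ro
def pose():
    o=env.get_obs(); return np.array(o['tool_pos']),Ro.from_euler('xyz',o['tool_rot'],degrees=True),o
def to(p,rpy,base=None):
    P,R,_=pose() if base is None else base
    T=Ro.from_euler('xyz',rpy,degrees=True)
    return np.round(np.r_[R.inv().apply(np.array(p)-P)*1000,(R.inv()*T).as_rotvec(degrees=True)],1)
E
python3 - <<'E'
from h import *
print(to([.52,-.15,.234],[-90,0,-125]))
print(to([.4988,.2856,.150],[-90,0,-95]))
E
```

```text
[-417.6   -0.5 -305.7   -0.   -31.6    0. ]
[-571.3   83.5 -713.8   -0.   -61.6    0. ]
```

>>> move_arm(moves=[[-418,0,-306,0,-32,0],[-418,0,-306,0,-32,0],[-418,0,-306,0,-32,0],[-418,0,-306,0,-32,0],[-418,0,-306,0,-32,0],[-418,0,-306,0,-32,0],[-418,0,-306,0,-32,0],[-418,0,-306,0,-32,0],[-418,0,-306,0,-32,0],[-418,0,-306,0,-32,0],[-418,0,-306,0,-32,0],[-418,0,-306,0,-32,0],[-571,0,-714,0,-62,0],[-571,0,-714,0,-62,0],[-571,0,-714,0,-62,0],[-571,0,-714,0,-62,0],[-571,0,-714,0,-62,0],[-571,0,-714,0,-62,0],[-571,0,-714,0,-62,0],[-571,0,-714,0,-62,0]], claw=60)

```text
time_s: 2.77
tool_pos: [0.5015, 0.1699, 0.234]
tool_rot: [-89.9, -0.0, -94.6]
force: [1.2, 0.0, -0.5]
grip_width: 0.0601
```

```bash
python3 - <<'E'
from h import *
print(pose()[2]['qpos'],pose()[0],pose()[2]['tool_rot'],to([.4988,.2856,.100],[-90,0,-95]))
E
```

```text
[ 21.64012907   6.94812232 -46.23234561  98.90131293   5.22995982
  76.27752466 -30.22815222] [0.50147386 0.16990583 0.23402059] [-8.99164186e+01 -3.21038183e-02 -9.46081322e+01] [-1.152e+02  1.339e+02 -1.220e+01 -1.000e-01  4.000e-01  0.000e+00]
```

>>> move_arm(moves=[[-115,84,-12,0,0,0],[-115,84,-12,0,0,0],[-115,84,-12,0,0,0],[-115,84,-12,0,0,0],[-115,84,-12,0,0,0],[-115,84,-12,0,0,0]])

```text
time_s: 3.27
tool_pos: [0.4983, 0.2842, 0.149]
tool_rot: [-90.1, -0.0, -94.4]
force: [0.8, -1.2, -0.4]
grip_width: 0.0603
```

```bash
python3 - <<'E'
from h import *
print(pose()[2]['qpos'],to([.4988,.2856,.024],[-90,0,-95]))
p,d=read_camera("side"); q=p.copy()
ax=np.array([.087,.996,0]); 
for s,z in ((0,.001),(.07,.002),(.12,.038)):
    u,v=proj("side",np.array([.4878,.166,0])+s*ax+[0,0,z]); cv2.circle(q,(int(round(u)),int(round(v))),2,(255,0,0),-1)
cv2.imwrite("pics/s1.png",cv2.resize(q[180:430,260:560,::-1],None,fx=2.4,fy=2.4))
E
```

```text
[  8.65088379  18.64034184 -48.403167    98.99682629  14.78203885
  69.12137781 -48.05799332] [-1.50e+00  1.25e+02  6.00e-01  1.00e-01  6.00e-01  0.00e+00]
```

View pics/s1.png

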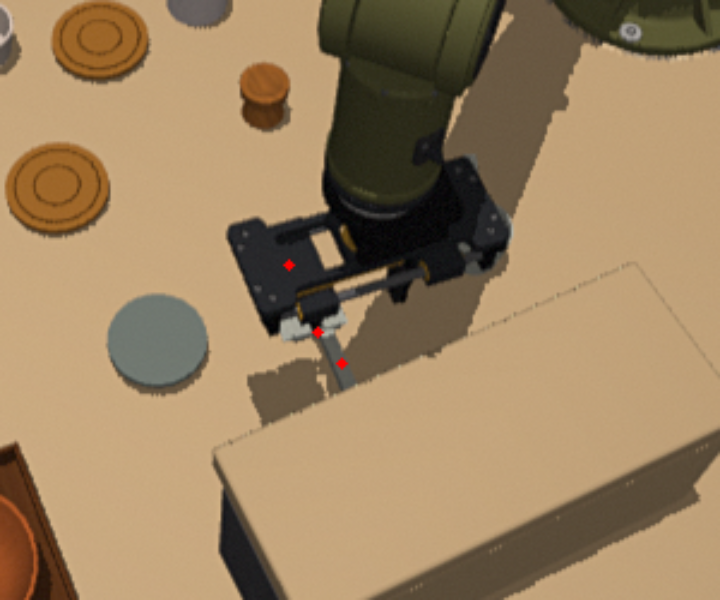

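The gripper hangs in front of the lip with the projected neck dot (342,363 in this crop) on the neck bar. I'll go down and close.

>>> move_arm(moves=[[-1,40,0,0,-0.5,0],[-1,80,0,0,-0.5,0],[-1,110,0,0,-0.5,0],[-1,124,0,0,-0.5,0],[-1,124,0,0,-0.5,0],[-1,124,0,0,-0.5,0]])

```text
time_s: 3.82
tool_pos: [0.5004, 0.284, 0.0267]
tool_rot: [-89.9, 0.0, -94.2]
force: [0.3, 0.4, 0.9]
grip_width: 0.0598
```

>>> move_arm(moves=[[0,0,0,0,0,0],[0,0,0,0,0,0],[0,0,0,0,0,0],[0,0,0,0,0,0],[0,0,0,0,0,0],[0,0,0,0,0,0],[0,0,0,0,0,0],[0,0,0,0,0,0]], claw=0, newtons=40)

```text
time_s: 4.48
tool_pos: [0.499, 0.2847, 0.0255]
tool_rot: [-90.0, -0.0, -94.1]
force: [0.7, 0.5, 0.1]
grip_width: 0.0147
```

>>> move_arm(moves=[[0,0,0,0,0,0],[0,0,0,0,0,0],[0,0,0,0,0,0],[0,0,0,0,0,0]])

```text
time_s: 4.82
tool_pos: [0.4991, 0.2847, 0.0255]
tool_rot: [-90.0, -0.0, -94.1]
force: [0.2, 0.1, -0.5]
grip_width: 0.0115
```

>>> move_arm(moves=[[0,-2,0,0,0,0],[0,-4,0,0,0,0],[15,-4,0,0,0,0],[35,-4,0,0,0,0],[60,-4,0,0,0,0],[85,-4,0,0,0,0],[110,-4,0,0,0,0],[135,-4,0,0,0,0],[155,-4,0,0,0,0],[160,-4,0,0,0,0],[160,-4,0,0,0,0]])

```text
time_s: 5.73
tool_pos: [0.4878, 0.1233, 0.0295]
tool_rot: [-90.0, -0.1, -94.3]
force: [0.8, 0.2, -1.2]
grip_width: 0.0112
```

```bash
python3 - <<'E'
from h import *
print(pose()[2]['qpos'])
for n in ("side","top"):
    p,d=read_camera(n); cv2.imwrite(f"pics/{n}2.png",p[:,:,::-1])
E
```

```text
[ 23.4727716   17.97797326 -45.21915966 114.65527724  15.87171037
  53.57032677 -34.17279851]
```

View pics/side2.png

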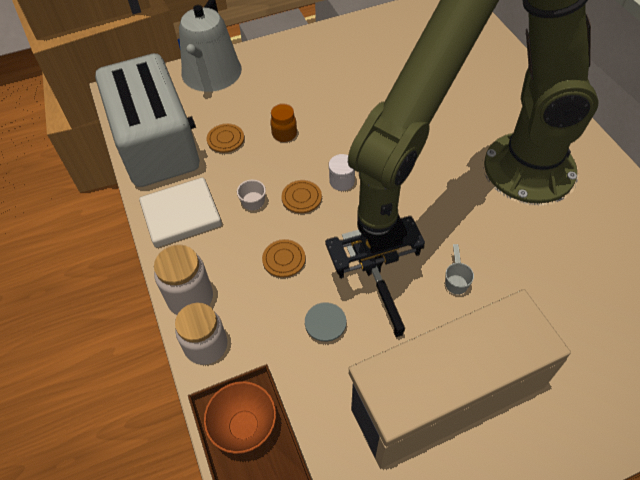

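View pics/top2.png

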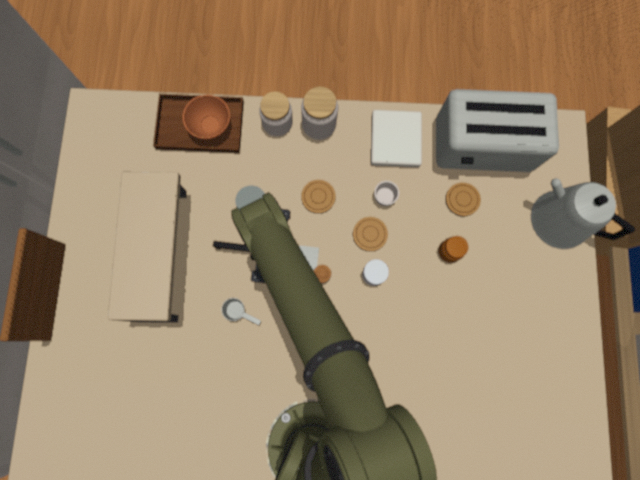

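```bash
python3 - <<'E'
import cv2,numpy as np
a=cv2.imread("pics/top0.png")[230:290,280:350];b=cv2.imread("pics/top2.png")[230:290,280:350]
c=cv2.imread("pics/side0.png")[190:250,330:400];d=cv2.imread("pics/side2.png")[190:250,330:400]
r=cv2.resize
cv2.imwrite("pics/cmp.png",np.vstack([np.hstack([r(x,(390,290),interpolation=cv2.INTER_CUBIC) for x in y]) for y in ((a,b),(c,d))]))
E
```

```text
(no output)
```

View pics/cmp.png

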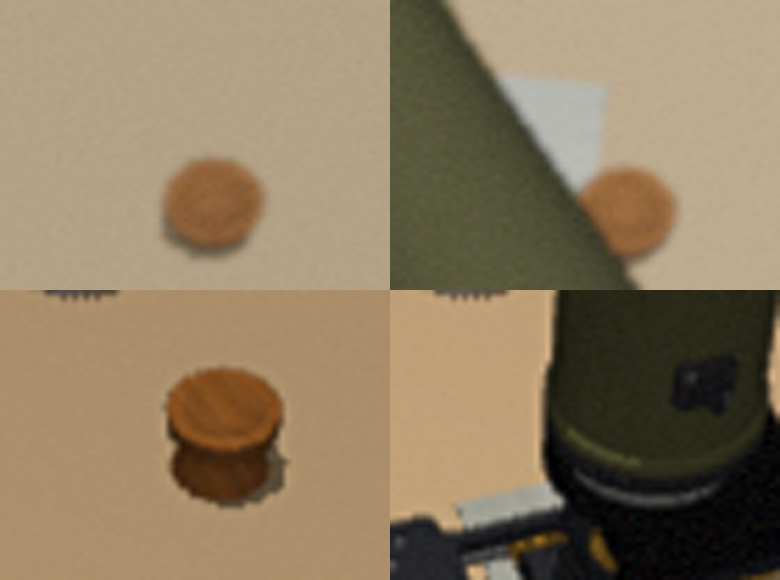

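The draw-out brushed the egg cup. The blade's left edge met it, and it shifted about 10 mm, mostly towards -y (top view, (318,272) to about (322,274)). I'll back the blade off, lay the turner down, then put the egg cup back where it was.

>>> move_arm(moves=[[-10,0,0,0,0,0],[-18,0,0,0,0,0],[-18,-25,0,0,0,0],[-18,-60,0,0,0,0],[-18,-70,0,0,0,0],[-18,-70,0,0,0,0]])

```text
time_s: 6.33
tool_pos: [0.4913, 0.1461, 0.1026]
tool_rot: [-89.6, 0.1, -93.9]
force: [-0.1, 0.1, -0.8]
grip_width: 0.0116
```

```bash
python3 - <<'E'
from h import *
P,R,o=pose();print(P,to([.5505,.056,.100],[-90,0,-90]),to([.5505,.056,.025],[-90,0,-90]))
p,d=read_camera("top"); cv2.imwrite("pics/top3.png",p[:,:,::-1]); W=cloud("top",d)
for r in models.cut_out("eggcup","top"):
    w=W[r['mask']]; w=w[w[:,2]>.042]; v,u=np.where(r['mask']); print(r['score'],u.mean(),v.mean(),len(w) and cv2.minEnclosingCircle(w[:,:2].astype(np.float32)))
E
```

```text
[0.49125777 0.14613776 0.10262463] [85.9  2.9 65.2 -0.4 -3.9 -0.1] [86.  77.9 64.8 -0.4 -3.9 -0.1]
0.53 321.9216589861751 273.17511520737327 ((0.4317186176776886, -0.004943022038787603), 0.022841814905405045)
```

>>> move_arm(moves=[[30,0,25,0,-2,0],[55,0,50,0,-4,0],[81,0,66,0,-4,0],[81,0,66,0,-4,0],[81,30,66,0,-4,0],[81,50,66,0,-4,0],[81,64,66,0,-4,0],[81,64,66,0,-4,0],[81,64,66,0,-4,0],[81,64,66,0,-4,0]])

```text
time_s: 7.27
tool_pos: [0.5495, 0.0582, 0.036]
tool_rot: [-90.0, 0.0, -90.0]
force: [0.7, 0.4, 0.0]
grip_width: 0.0115
```

```bash
python3 - <<'E'
from h import *
P,R,o=pose();print(P,to([.5505,.056,.0255],[-90,0,-90]))
E
```

```text
[0.54947121 0.05823468 0.03601576] [ 2.2 10.5  1.  -0.  -0.  -0. ]
```

>>> move_arm(moves=[[2,5,1,0,0,0],[2,9,1,0,0,0],[2,10,1,0,0,0],[2,10,1,0,0,0],[2,10,1,0,0,0]])

```text
time_s: 7.68
tool_pos: [0.5502, 0.0555, 0.0258]
tool_rot: [-90.0, -0.0, -90.1]
force: [-1.0, -0.2, -1.1]
grip_width: 0.0118
```

>>> move_arm(moves=[[0,0,0,0,0,0],[0,0,0,0,0,0],[0,0,0,0,0,0],[0,0,0,0,0,0],[0,-15,0,0,0,0],[0,-50,0,0,0,0],[0,-90,0,0,0,0],[0,-110,0,0,0,0],[0,-110,0,0,0,0]], claw=60)

```text
time_s: 8.43
tool_pos: [0.5536, 0.0564, 0.141]
tool_rot: [-89.5, -0.0, -90.1]
force: [0.2, 0.2, 1.3]
grip_width: 0.0579
```

```bash
python3 - <<'E'
from h import *
P,R,o=pose();print(P,o['qpos'],to([.436,.0045,.136],[-90,0,-180]),to([.436,.0045,.136],[-90,0,0]))
for n in ("side","top"):
    p,d=read_camera(n); cv2.imwrite(f"pics/{n}4.png",p[:,:,::-1])
E
```

```text
[0.55357419 0.05644958 0.14100029] [ 31.21828463  15.35360851 -45.41520767 102.46743409  12.01730253
  66.55672956 -17.96334533] [  52.1    3.9 -117.6   -0.4   89.9   -0.4] [  52.1    3.9 -117.6   -0.4  -90.1    0.4]
```

View pics/side4.png

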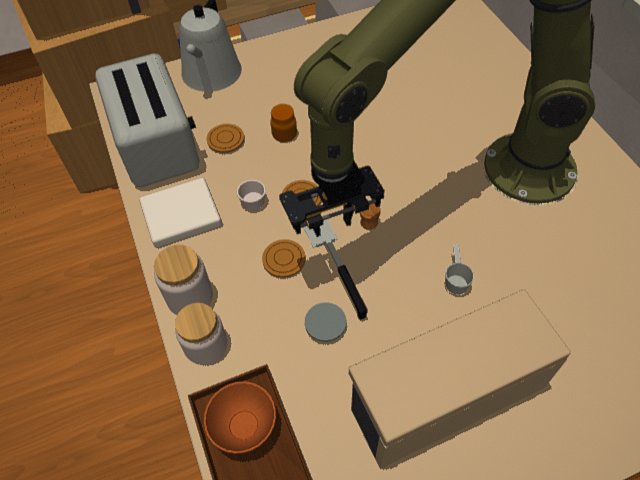

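Side view: the turner lies flat, its blade at (320,233) and the black handle running to (362,315), clear of the lip. Now I'll set the egg cup back, after measuring its shift the same way as in the first picture.

```bash
python3 - <<'E'
from h import *
a=cv2.imread("pics/top0.png"); b=cv2.imread("pics/top4.png"); b3=cv2.imread("pics/top3.png")
t=a[255:288,301:335]
for x in (b3,b):
    r=cv2.matchTemplate(x[240:310,285:360],t,cv2.TM_CCOEFF_NORMED); _,s,_,l=cv2.minMaxLoc(r); print(s,l[0]+285-301,l[1]+240-255)
p,d=read_camera("top"); W=cloud("top",d)
for r in models.cut_out("eggcup","top"):
    w=W[r['mask']]; w=w[w[:,2]>.042]; v,u=np.where(r['mask']); print(r['score'],u.mean(),v.mean(),len(w) and cv2.minEnclosingCircle(w[:,:2].astype(np.float32)))
print(to([.432,-.005,.130],[-90,0,-90]))
cv2.imwrite("pics/c4.png",cv2.resize(b[170:330,220:440],None,fx=3.5,fy=3.5,interpolation=cv2.INTER_CUBIC))
E
```

```text
0.8904781937599182 5 1
0.4384438693523407 -12 2
[ 6.05e+01  4.60e+00 -1.17e+02  1.00e-01 -1.00e-01  0.00e+00]
```

View pics/c4.png

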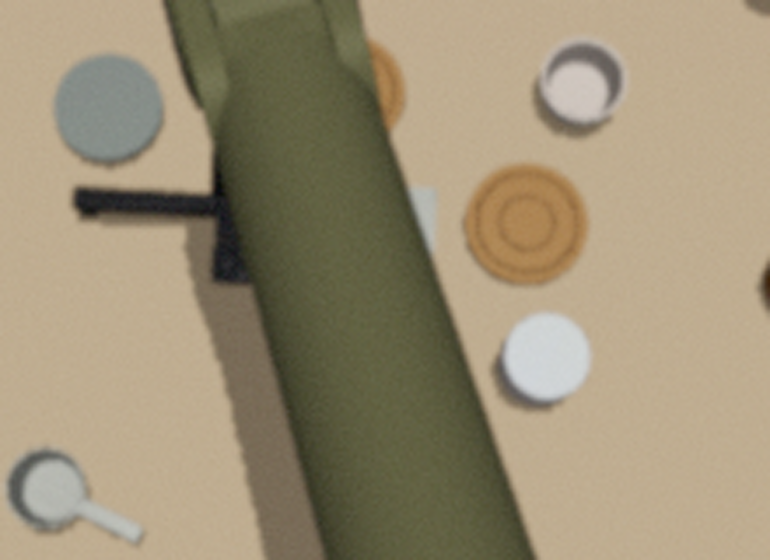

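>>> move_arm(moves=[[25,0,-40,0,0,0],[50,0,-80,0,0,0],[60,0,-118,0,0,0],[60,0,-118,0,0,0],[60,0,-118,0,0,0],[60,0,-118,0,0,0]], claw=87)

```text
time_s: 9.13
tool_pos: [0.432, -0.0046, 0.1351]
tool_rot: [-90.0, -0.0, -90.1]
force: [0.9, 0.2, 1.1]
grip_width: 0.0856
```

```bash
python3 - <<'E'
from h import *
P,R,o=pose();print(P,o['qpos'],to([.432,-.005,.030],[-90,0,-90]))
p,d=read_camera("side");cv2.imwrite("pics/s5.png",cv2.resize(p[150:330,250:500,::-1],None,fx=3,fy=3)); W=cloud("side",d)
for r in models.cut_out("eggcup","side"):
    w=W[r['mask']]; w=w[(w[:,2]>.044)&(w[:,2]<.06)]; v,u=np.where(r['mask']); print(r['score'],u.mean(),v.mean(),len(w) and cv2.minEnclosingCircle(w[:,:2].astype(np.float32)))
E
```

```text
[ 0.43196834 -0.00455194  0.13513821] [ 43.39650712  -3.22819167 -44.52236099 118.22781114  -2.47686527
  64.08409287  -0.1299724 ] [ 4.000e-01  1.051e+02  0.000e+00 -0.000e+00 -1.000e-01  0.000e+00]
0.7 369.45 214.56739130434784 ((0.43285971879959106, -0.006684322841465473), 0.025875989347696304)
```

View pics/s5.png

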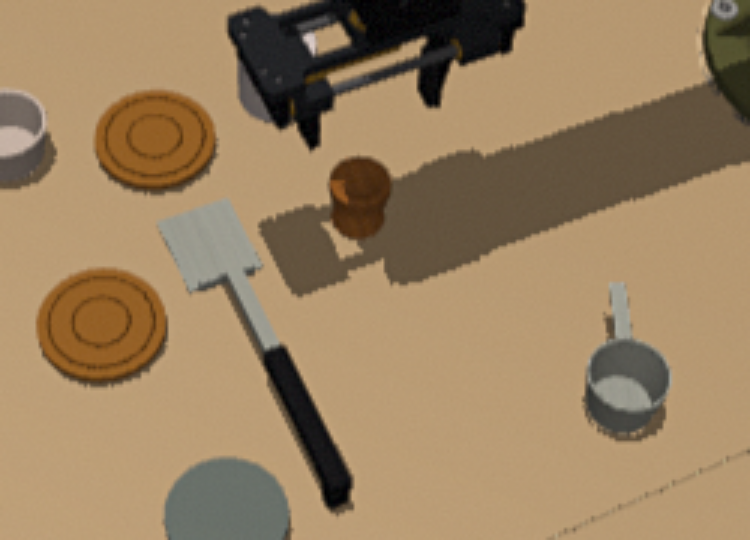

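The crop shows the egg cup at (360,195), upright, and the side camera puts its shift at about (-4,-11) mm, which agrees with the top. The turner blade is at (210,245). I'll grip the cup lightly, lift it a hair, and set it back.

>>> move_arm(moves=[[1,35,0,0,0,0],[1,70,0,0,0,0],[1,95,0,0,0,0],[1,105,0,0,0,0],[1,105,0,0,0,0],[1,105,0,0,0,0]])

```text
time_s: 9.73
tool_pos: [0.4328, -0.0042, 0.0308]
tool_rot: [-90.0, 0.1, -90.0]
force: [-0.6, 0.3, -0.1]
grip_width: 0.0871
```

>>> move_arm(moves=[[0,0,0,0,0,0],[0,0,0,0,0,0],[0,0,0,0,0,0],[0,0,0,0,0,0],[0,0,0,0,0,0],[0,0,0,0,0,0],[0,0,0,0,0,0],[0,0,0,0,0,0]], claw=0, newtons=6)

```text
time_s: 10.4
tool_pos: [0.4321, -0.0054, 0.0307]
tool_rot: [-90.0, -0.0, -90.1]
force: [-0.2, 0.2, 1.0]
grip_width: 0.0461
```

>>> move_arm(moves=[[0,0,0,0,0,0],[0,0,0,0,0,0],[0,-3,0,0,0,0],[-5,-3,2,0,0,0],[-11,-3,4,0,0,0],[-11,-3,4,0,0,0],[-11,-3,4,0,0,0],[-11,-1,4,0,0,0],[-11,0,4,0,0,0],[-11,0,4,0,0,0]])

```text
time_s: 11.23
tool_pos: [0.436, 0.0057, 0.0305]
tool_rot: [-90.0, -0.0, -90.1]
force: [-0.0, -0.6, 1.6]
grip_width: 0.0459
```

>>> move_arm(moves=[[0,0,0,0,0,0],[0,0,0,0,0,0],[0,0,0,0,0,0],[0,0,0,0,0,0],[0,0,0,0,0,0],[0,0,0,0,0,0],[0,-20,0,0,0,0],[0,-60,0,0,0,0],[0,-100,0,0,0,0],[0,-110,0,0,0,0],[0,-110,0,0,0,0]], claw=80)

```text
time_s: 12.15
tool_pos: [0.4388, 0.0055, 0.144]
tool_rot: [-89.6, -0.2, -90.1]
force: [0.2, -0.2, -0.2]
grip_width: 0.0801
```

```bash
python3 - <<'E'
from h import *
P,R,o=pose();print(P,o['qpos'])
p,d=read_camera("side");cv2.imwrite("pics/s6.png",cv2.resize(p[150:330,250:500,::-1],None,fx=3,fy=3)); W=cloud("side",d)
for r in models.cut_out("eggcup","side"):
    w=W[r['mask']]; w=w[(w[:,2]>.044)&(w[:,2]<.06)]; v,u=np.where(r['mask']); print(r['score'],u.mean(),v.mean(),len(w) and cv2.minEnclosingCircle(w[:,:2].astype(np.float32)))
# turner fit
c=camera_info("side")
for r in models.cut_out("spatula","side"):
    m=r['mask']; v,u=np.where(m); h=W[m][:,2]
    o=-c['R'].T@c['t']; q=np.stack([(u-c['cx'])/c['fx'],(v-c['cy'])/c['fy'],np.ones(len(u))],-1)@c['R']
    X=o+q*((.002-o[2])/q[:,2])[:,None]; b=X[(h<.012)&(X[:,1]<.02)][:,:2]
    X=o+q*((.041-o[2])/q[:,2])[:,None]; hd=X[(h>.03)&(h<.055)][:,:2]
    print(r['score'],cv2.minAreaRect(b.astype(np.float32)) if len(b) else 0, b.min(0) if len(b) else 0, len(hd) and (cv2.fitLine(hd.astype(np.float32),cv2.DIST_L2,0,.01,.01).ravel(),hd.min(0),hd.max(0)))
E
```

```text
[0.43875034 0.00546754 0.14397808] [ 43.79501718  -3.24188127 -46.19066576 117.08079645  -2.39840496
  64.77633973  -1.44125984]
0.89 370.78684807256235 218.984126984127 ((0.4345077872276306, 0.006240207701921463), 0.024687785655260086)
0.57 ((0.5468790531158447, -0.023719146847724915), (0.08607488125562668, 0.06429603695869446), 89.11116027832031) [ 0.51438588 -0.06709338] (array([0.01105031, 0.99993896, 0.55110264, 0.13324597], dtype=float32), array([0.54141497, 0.0235234 ]), array([0.56175057, 0.22133807]))
0.32 0 0 (array([0.46037227, 0.88772595, 0.32475063, 0.20643458], dtype=float32), array([0.29579604, 0.14714569]), array([0.36144751, 0.25083925]))
```

View pics/s6.png

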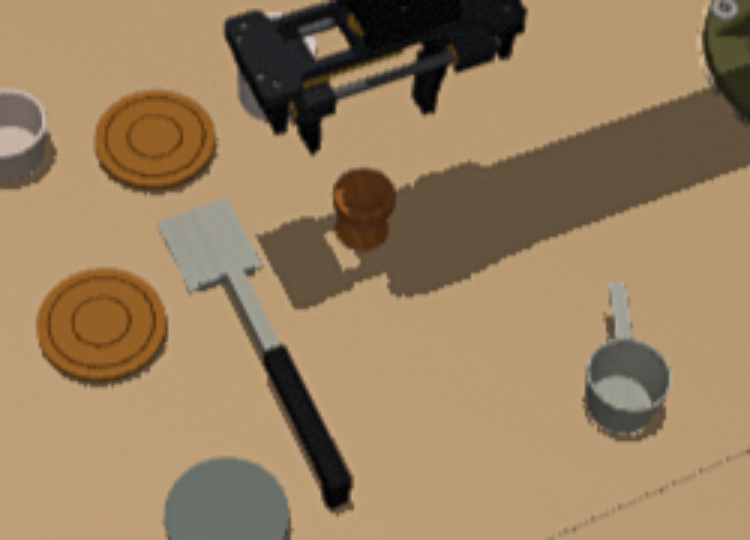

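The egg cup is upright at (0.4345, 0.006), against (0.437, 0.005) at the start. The turner lies along x≈0.5505 with its tip at y≈-0.0645. Next I'll take it by the handle.

```bash
python3 - <<'E'
from h import *
print(to([.5508,.13,.144],[-90,0,-90]),to([.5508,.13,.026],[-90,0,-90]))
E
```

```text
[-1.246e+02 -4.800e+00  1.155e+02  1.000e-01 -1.000e-01  0.000e+00] [-1.246e+02  1.132e+02  1.157e+02  1.000e-01 -1.000e-01  0.000e+00]
```

>>> move_arm(moves=[[-40,0,38,0,0,0],[-70,0,66,0,0,0],[-98,0,94,0,0,0],[-124,0,115,0,0,0],[-124,0,115,0,0,0],[-124,0,115,0,0,0],[-124,0,115,0,0,0]], claw=60)

```text
time_s: 12.88
tool_pos: [0.5495, 0.1296, 0.1383]
tool_rot: [-90.3, 0.0, -90.0]
force: [-0.0, -0.2, 0.3]
grip_width: 0.0608
```

```bash
python3 - <<'E'
from h import *
print(pose()[2]['qpos'],to([.5508,.13,.026],[-90,0,-90]))
E
```

```text
[ 27.87437204  19.11990979 -51.50720124 100.69854724  15.92217196
  68.15757756 -28.15361338] [ -0.4 112.3   1.8   0.3   0.   -0. ]
```

>>> move_arm(moves=[[0,35,1,0,0,0],[0,70,1,0,0,0],[0,98,1,0,0,0],[0,112,1,0,0,0],[0,112,1,0,0,0],[0,112,1,0,0,0],[0,112,1,0,0,0]])

```text
time_s: 13.47
tool_pos: [0.5533, 0.1294, 0.0304]
tool_rot: [-89.8, -0.0, -90.1]
force: [-0.1, -0.0, 0.7]
grip_width: 0.0595
```

>>> move_arm(moves=[[0,0,0,0,0,0],[0,0,0,0,0,0],[0,0,0,0,0,0],[0,0,0,0,0,0],[0,0,0,0,0,0],[0,0,0,0,0,0],[0,0,0,0,0,0],[0,0,0,0,0,0],[0,0,0,0,0,0],[0,0,0,0,0,0],[0,0,0,0,0,0],[0,0,0,0,0,0]], claw=0, newtons=55)

```text
time_s: 14.47
tool_pos: [0.552, 0.1296, 0.0285]
tool_rot: [-90.0, -0.0, -90.1]
force: [-0.8, -0.5, 1.0]
grip_width: 0.0172
```

```bash
cat > fit.py <<'E'
from h import *
from cell import models
def sp(n):
    p,d=read_camera(n); W=cloud(n,d); c=camera_info(n); o=-c['R'].T@c['t']
    for t in ("spatula","coaster"):
      for r in models.cut_out(t,n):
        m=r['mask']; v,u=np.where(m); h=W[m][:,2]
        q=np.stack([(u-c['cx'])/c['fx'],(v-c['cy'])/c['fy'],np.ones(len(u))],-1)@c['R']
        z=.002 if t=="spatula" else .013
        X=o+q*((z-o[2])/q[:,2])[:,None]
        b=X[(h<.014)][:,:2] if t=="spatula" else X[:,:2]
        if len(b)>20: print(n,t,round(r['score'],2),'x',np.percentile(b[:,0],[1,99]).round(4),'y',np.percentile(b[:,1],[1,99]).round(4),cv2.minEnclosingCircle(b.astype(np.float32)) if t=="coaster" else '')
    return p
E
python3 - <<'E'
from fit import *
print(pose()[2]['qpos'])
for n in("side","top"):
    p=sp(n)
    cv2.imwrite(f"pics/{n}7.png",cv2.resize(p[120:330,200:480,::-1],None,fx=2.8,fy=2.8) if n=="side" else p[:,:,::-1])
E
```

```text
[ 23.64505791  26.99522717 -47.37340745 105.85710725  23.35554002
  57.39446907 -33.60851879]
side spatula 0.89 x [0.5207 0.5795] y [-0.0653  0.2103] 
side coaster 0.9 x [0.6141 0.7067] y [-0.4356 -0.34  ] ((0.6603184342384338, -0.38762927055358887), 0.05151282250881195)
side coaster 0.71 x [0.5068 0.5989] y [-0.1818 -0.087 ] ((0.5519585609436035, -0.13512517511844635), 0.051264695823192596)
side coaster 0.56 x [0.6061 0.6961] y [-0.0349  0.0584] ((0.6514043211936951, 0.011521635577082634), 0.049873143434524536)
top spatula 0.97 x [0.5188 0.5779] y [-0.0615  0.0096] 
top coaster 0.97 x [0.6141 0.7057] y [-0.4303 -0.3392] ((0.6596205234527588, -0.38383740186691284), 0.050291214138269424)
top coaster 0.7 x [0.517  0.5756] y [-0.0634  0.2165] ((0.5542106628417969, 0.07765992730855942), 0.14211244881153107)
top coaster 0.68 x [0.6036 0.6931] y [-0.0309  0.0559] ((0.6484084725379944, 0.013782240450382233), 0.04824482649564743)
top coaster 0.67 x [0.5049 0.594 ] y [-0.1755 -0.0881] ((0.5497235059738159, -0.13159587979316711), 0.04786005616188049)
```

View pics/side7.png

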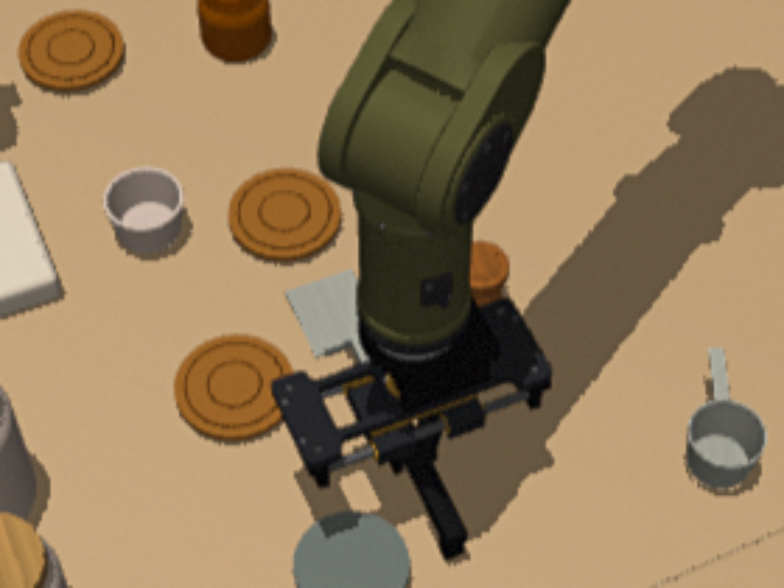

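View pics/top7.png

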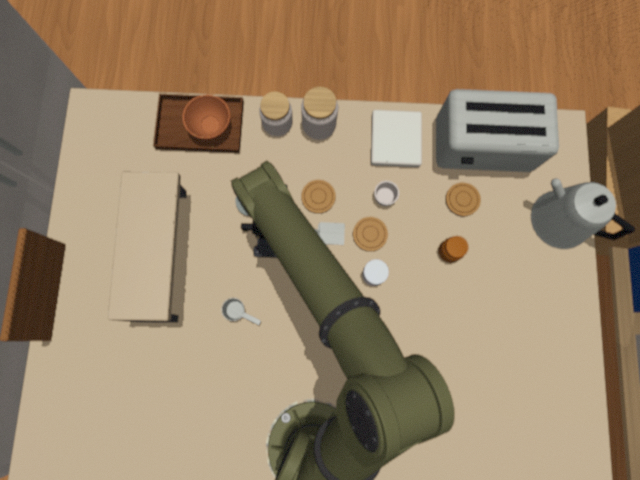

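The handle is held. Blade tip to coaster rim measures about 21 mm in both views, so I'll lift 1.5 mm and slide in until the tip is about 11 mm under the rim.

>>> move_arm(moves=[[0,-1.5,0.5,0,0,0],[0,-1.5,0.5,0,0,0],[8,-1.5,0.5,0,0,0],[14,-1.5,0.5,0,0,0],[18,-1.5,0.5,0,0,0],[18,-1.5,0.5,0,0,0],[18,-1.5,0.5,0,0,0],[18,-1.5,0.5,0,0,0]])

```text
time_s: 15.43
tool_pos: [0.5526, 0.1116, 0.03]
tool_rot: [-90.0, 0.0, -90.1]
force: [-0.8, -0.1, -1.2]
grip_width: 0.0173
```

```bash
python3 - <<'E'
from fit import *
print(pose()[0])
for n in("side","top"):
    p=sp(n)
    cv2.imwrite(f"pics/{n}8.png",cv2.resize(p[170:270,260:400,::-1],None,fx=5.5,fy=5.5,interpolation=cv2.INTER_CUBIC))
E
```

```text
[0.55264616 0.11158362 0.03003941]
side spatula 0.82 x [0.5226 0.5813] y [-0.0845  0.1665] 
side coaster 0.83 x [0.616 0.706] y [-0.434  -0.3379] ((0.6573604345321655, -0.3868449032306671), 0.05199805647134781)
side coaster 0.72 x [0.5046 0.5964] y [-0.1808 -0.0852] ((0.549024760723114, -0.1333910971879959), 0.051229462027549744)
side coaster 0.71 x [0.6125 0.6973] y [-0.0353  0.0604] ((0.6512302756309509, 0.011459332890808582), 0.05192363262176514)
top spatula 0.75 x [0.5202 0.5782] y [-0.0787 -0.0072] 
top coaster 0.79 x [0.604  0.6948] y [-0.0289  0.0574] ((0.6492832899093628, 0.0142524354159832), 0.04878776893019676)
top coaster 0.68 x [0.5025 0.5943] y [-0.1752 -0.0861] ((0.5485479235649109, -0.13223348557949066), 0.04927704110741615)
top coaster 0.58 x [0.6141 0.7049] y [-0.4317 -0.3402] ((0.6590521931648254, -0.3857784569263458), 0.04929940775036812)
top coaster 0.31 x [0.6323 0.7008] y [-0.2068 -0.1433] ((0.666700541973114, -0.17291702330112457), 0.0364985354244709)
```

View pics/side8.png

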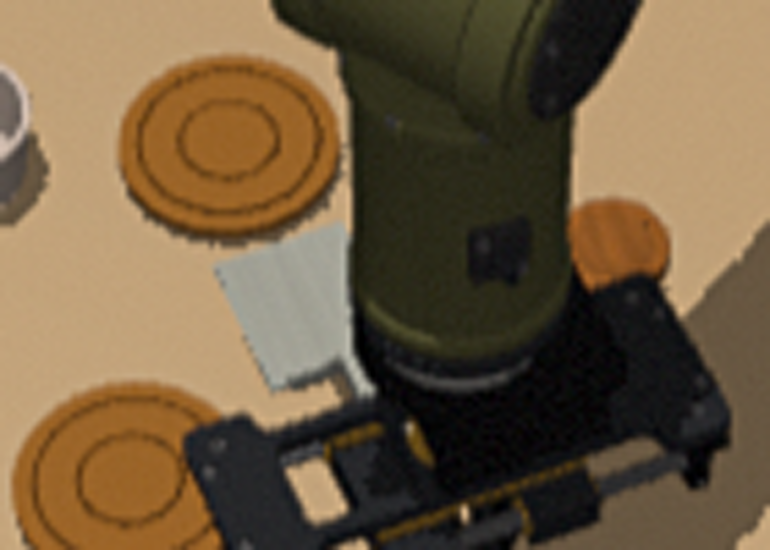

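The blade tip is now just short of the rim, level, and centred to within 2 mm. Going under.

>>> move_arm(moves=[[3,0,-1,0,0,0],[6,0,-1,0,0,0],[9,0,-1,0,0,0],[12,0,-1,0,0,0],[12,0,-1,0,0,0],[12,0,-1,0,0,0]])

```text
time_s: 16.23
tool_pos: [0.5517, 0.0991, 0.03]
tool_rot: [-90.0, -0.0, -90.1]
force: [0.1, 0.9, -2.0]
grip_width: 0.0172
```

```bash
python3 - <<'E'
from fit import *
print(pose()[0],pose()[2]['force'])
for n in("side","top"):
    p=sp(n)
    cv2.imwrite(f"pics/{n}9.png",cv2.resize(p[170:270,260:400,::-1],None,fx=5.5,fy=5.5,interpolation=cv2.INTER_CUBIC))
E
```

```text
[0.55168234 0.09906552 0.03001271] [ 0.09677665  0.9194239  -1.97484408]
side spatula 0.58 x [0.5224 0.5795] y [-0.0955  0.1807] 
side coaster 0.89 x [0.6226 0.6959] y [-0.0348  0.0591] ((0.650658130645752, 0.012116258032619953), 0.04988114535808563)
side coaster 0.81 x [0.506  0.5976] y [-0.1818 -0.0862] ((0.5517973899841309, -0.13449372351169586), 0.05134262889623642)
side coaster 0.78 x [0.6165 0.705 ] y [-0.4356 -0.3405] ((0.6606081128120422, -0.38795968890190125), 0.05110063776373863)
top spatula 0.97 x [0.5196 0.5779] y [-0.0873 -0.0182] 
top spatula 0.51 x [0.2874 0.6642] y [0.3685 0.5612] 
top coaster 0.81 x [0.6037 0.6948] y [-0.0301  0.0529] ((0.6484968066215515, 0.014223424717783928), 0.04842891916632652)
top coaster 0.61 x [0.6155 0.7053] y [-0.4303 -0.3417] ((0.6618801951408386, -0.3835359215736389), 0.050188951194286346)
top coaster 0.56 x [0.5052 0.5938] y [-0.1772 -0.088 ] ((0.5494080185890198, -0.13197313249111176), 0.04794490709900856)
```

View pics/side9.png

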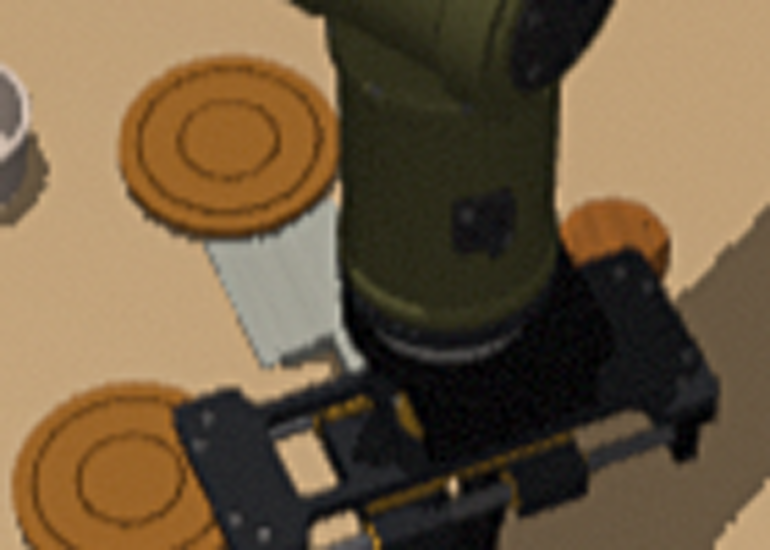

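The blade is under the rim (front edge hidden from crop (215,240) onward) and the coaster hasn't moved. Now I'll work out the prying arc: the coaster tips about its far foot edge, then its far rim.

```bash
cat > arc.py <<'E'
import numpy as np
def place(th):
    # returns function mapping coaster (s,z) -> world at tilt th (deg), rolling over successive pivots
    pts=[(34,0,0),(48,6,np.degrees(np.arctan2(6,14))),(48,13,90)]
    # pivot k active from angle pts[k][2]
    A=np.eye(2);b=np.zeros(2)
    for k,(s,z,a0) in enumerate(pts):
        a1=pts[k+1][2] if k<2 else 999
        if th<=a0: break
        d=np.radians(min(th,a1)-a0)
        p=A@np.array([s,z])+b
        R=np.array([[np.cos(d),np.sin(d)],[-np.sin(d),np.cos(d)]]) # near side (s<0) rises
        A=R@A; b=R@(b-p)+p
    return A,b
def rows(ths,psi,T0=(-38,3.5),Q=(-38,6),L=193.5,H=26.5,prev=None):
    out=[]
    for th in ths:
        A,b=place(th); q=A@np.array(Q)+b; p=np.radians(psi(th))
        x=q[0]-T0[0]-(L*np.cos(p)-H*np.sin(p))+L
        y=-(q[1]-T0[1])-(L*np.sin(p)+H*np.cos(p))+H
        out.append((th,np.round(q,1),round(x),round(y),round(psi(th),1)))
    return out
if __name__=="__main__":
    for r in rows([0,5,10,15,20,25,30,35,40,45,50,55,60,65,70,75,80,85,90,95,100,105,110],lambda t:.3*t): print(*r)
E
python3 arc.py
```

```text
0 [-38.   6.] 0 -2 0.0
5 [-37.2  12.3] 2 -14 1.5
10 [-35.9  18.4] 4 -25 3.0
15 [-34.   24.4] 7 -36 4.5
20 [-31.6  30.3] 10 -47 6.0
25 [-28.7  36.3] 14 -58 7.5
30 [-25.2  43. ] 19 -69 9.0
35 [-21.2  49.3] 25 -81 10.5
40 [-16.6  55.3] 31 -91 12.0
45 [-11.6  60.8] 38 -102 13.5
50 [-6.  65.9] 45 -112 15.0
55 [-0.1 70.4] 53 -121 16.5
60 [ 6.2 74.5] 62 -129 18.0
65 [12.9 77.9] 71 -138 19.5
70 [19.8 80.8] 80 -145 21.0
75 [27.  83.1] 90 -152 22.5
80 [34.3 84.7] 100 -158 24.0
85 [41.7 85.7] 110 -163 25.5
90 [49.2 86. ] 120 -167 27.0
95 [56.8 86.3] 131 -172 28.5
100 [64.3 85.9] 141 -176 30.0
105 [71.7 84.9] 152 -179 31.5
110 [79.1 83.2] 163 -181 33.0
```

>>> move_arm(moves=[[0,-2,0,0,0,0],[1,-8,0,0,0,0.7],[2,-14,0,0,0,1.5],[4,-25,0,0,0,3],[7,-36,0,0,0,4.5],[10,-47,0,0,0,6],[14,-58,0,0,0,7.5],[16,-63,0,0,0,8.2],[19,-69,0,0,0,9],[19,-69,0,0,0,9],[19,-69,0,0,0,9]])

```text
time_s: 17.45
tool_pos: [0.5516, 0.0801, 0.0991]
tool_rot: [-90.0, 9.0, -90.1]
force: [-0.3, -0.3, -1.9]
grip_width: 0.0176
```

```bash
python3 - <<'E'
from h import *
P,R,o=pose();print(P,o['tool_rot'],o['qpos'],o['force'])
im=[]
for n in("side","top"):
    p,d=read_camera(n)
    a=p[150:270,240:400] if n=="side" else p[180:300,300:460]
    im.append(cv2.resize(a[:,:,::-1],(400,300),interpolation=cv2.INTER_CUBIC))
cv2.imwrite("pics/b10.png",np.hstack(im))
E
```

```text
[0.55164951 0.08007222 0.09905952] [-89.99176428   8.98089626 -90.13225064] [ 40.5096083   21.16475252 -53.57285476 105.02025212   9.28056038
  60.58330306 -15.47028023] [-0.28266385 -0.26358208 -1.90975982]
```

View pics/b10.png

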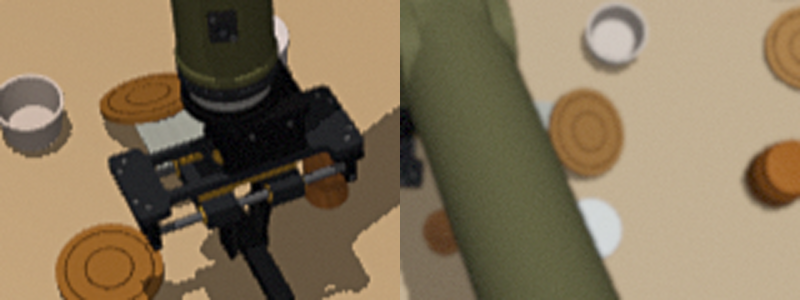

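The coaster tips as planned: it shows foreshortened in both views, with the blade under its near rim. I'll check its tilt and far edge from depth.

```bash
cat > tilt.py <<'E'
from h import *
def tilt():
    p,d=read_camera("top"); W=cloud("top",d)
    best=None
    for r in models.cut_out("coaster","top"):
        w=W[r['mask']]; w=w[np.isfinite(w[:,0])]; c=np.median(w,0)
        if abs(c[0]-.55)<.05 and -.30<c[1]<-.07:
            w=w[np.linalg.norm(w-c,axis=1)<.06]
            u,s,vt=np.linalg.svd(w-w.mean(0),full_matrices=False); n=vt[2]*np.sign(vt[2][2])
            print(r['score'],'c',w.mean(0).round(4),'n',n.round(3),'tilt',np.degrees(np.arccos(n[2])).round(1),'res',s[2]/len(w)**.5,'y',np.percentile(w[:,1],[1,99]).round(4),'x',np.percentile(w[:,0],[1,99]).round(4),'z',np.percentile(w[:,2],[1,99]).round(4))
if __name__=="__main__": tilt()
E
python3 tilt.py
```

```text
0.84 c [ 0.5496 -0.1407  0.0294] n [-0.009 -0.464  0.886] tilt 27.7 res 0.0022864864738543467 y [-0.1815 -0.1011] x [0.5051 0.5951] z [0.0068 0.0501]
```

```bash
python3 - <<'E'
from arc import *
p0=np.radians(9); c,s=np.cos(p0),np.sin(p0)
for th,q,x,y,p in rows([35,40,45,50,55,60,65,70,75,80,85,90,95,100,105,110,115],lambda t:.3*t):
    dx,dy=x-19,y+69
    print(th,[round(c*dx+s*dy),round(-s*dx+c*dy),0,0,0,round(p-9,1)])
E
```

```text
35 [4, -13, 0, 0, 0, 1.5]
40 [8, -24, 0, 0, 0, 3.0]
45 [14, -36, 0, 0, 0, 4.5]
50 [19, -47, 0, 0, 0, 6.0]
55 [25, -57, 0, 0, 0, 7.5]
60 [33, -66, 0, 0, 0, 9.0]
65 [41, -76, 0, 0, 0, 10.5]
70 [48, -85, 0, 0, 0, 12.0]
75 [57, -93, 0, 0, 0, 13.5]
80 [66, -101, 0, 0, 0, 15.0]
85 [75, -107, 0, 0, 0, 16.5]
90 [84, -113, 0, 0, 0, 18.0]
95 [95, -119, 0, 0, 0, 19.5]
100 [104, -125, 0, 0, 0, 21.0]
105 [114, -129, 0, 0, 0, 22.5]
110 [125, -133, 0, 0, 0, 24.0]
115 [134, -136, 0, 0, 0, 25.5]
```

Tilt is 27.7°, the far edge is still at y≈-0.181 with no slip, and the normal is square to x. I'll carry on through vertical in one sweep.

>>> move_arm(moves=[[4,-13,0,0,0,1.5],[8,-24,0,0,0,3],[14,-36,0,0,0,4.5],[19,-47,0,0,0,6],[25,-57,0,0,0,7.5],[33,-66,0,0,0,9],[41,-76,0,0,0,10.5],[48,-85,0,0,0,12],[57,-93,0,0,0,13.5],[66,-101,0,0,0,15],[75,-107,0,0,0,16.5],[84,-113,0,0,0,18],[95,-119,0,0,0,19.5],[104,-125,0,0,0,21],[114,-129,0,0,0,22.5],[125,-133,0,0,0,24],[134,-136,0,0,0,25.5],[134,-136,0,0,0,25.5],[134,-136,0,0,0,25.5],[134,-136,0,0,0,25.5]])

```text
time_s: 19.32
tool_pos: [0.5513, -0.072, 0.2125]
tool_rot: [-90.0, 34.6, -90.0]
force: [-0.8, 0.3, -1.6]
grip_width: 0.0176
```

```bash
python3 - <<'E'
from tilt import *
P,R,o=pose();print(P,o['tool_rot'],o['qpos'],o['force'])
tilt()
im=[]
for n in("side","top"):
    p,d=read_camera(n)
    a=p[90:270,200:440] if n=="side" else p[150:330,280:520]
    im.append(cv2.resize(a[:,:,::-1],(400,300),interpolation=cv2.INTER_CUBIC))
cv2.imwrite("pics/b11.png",np.hstack(im))
E
```

```text
[ 0.55129788 -0.07196098  0.21245659] [-90.01185229  34.5535273  -90.0121175 ] [ 67.55168025  27.44341991 -56.28555538  92.80103367 -11.22128106
  79.63592722  15.6541057 ] [-0.76275192  0.33754661 -1.58033137]
0.87 c [ 0.5412 -0.2513  0.0089] n [-0.057 -0.052  0.997] tilt 4.5 res 0.004098859828995899 y [-0.2878 -0.2068] x [0.5043 0.5901] z [-0.0007  0.0172]
```

View pics/b11.png

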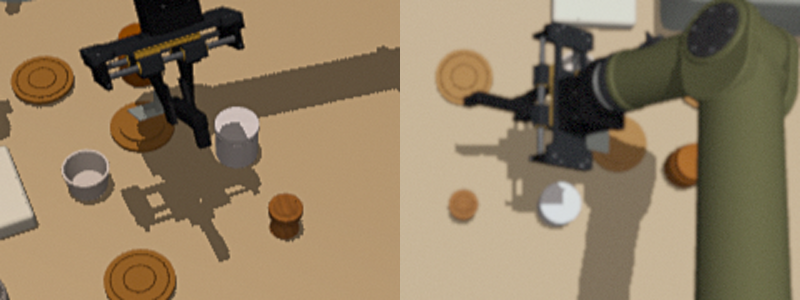

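The coaster has landed foot up: in the side crop at (142,127) the smaller foot disc stands proud of the plate. I'll back the blade out along its axis and lay the turner where it lay before.

```bash
python3 - <<'E'
from h import *
print(to([.5515,-.012,.2525],[-90,34.6,-90]),to([.5515,.06,.20],[-90,15,-90]),to([.5515,.13,.12],[-90,0,-90]),to([.5515,.13,.04],[-90,0,-90]))
E
```

```text
[-71.9   1.    0.2   0.    0.    0.1] [-101.5   85.     0.3    0.     0.   -19.5] [-113.9  190.6    0.3   -0.     0.   -34.5] [-68.7 256.6   0.3  -0.    0.  -34.5]
```

>>> move_arm(moves=[[-25,0,0,0,0,0],[-50,1,0,0,0,0],[-72,1,0,0,0,0],[-84,30,0,0,0,-6],[-94,60,0,0,0,-12],[-101,85,0,0,0,-19],[-106,120,0,0,0,-24],[-111,160,0,0,0,-30],[-114,190,0,0,0,-34.5],[-114,190,0,0,0,-34.5],[-114,190,0,0,0,-34.5],[-99,212,0,0,0,-34.5],[-84,235,0,0,0,-34.5],[-76,246,0,0,0,-34.5],[-76,246,0,0,0,-34.5],[-76,246,0,0,0,-34.5]])

```text
time_s: 20.85
tool_pos: [0.5517, 0.1279, 0.0529]
tool_rot: [-90.0, 0.0, -90.2]
force: [-0.6, 0.8, -0.9]
grip_width: 0.0174
```

```bash
python3 - <<'E'
from h import *
P,R,o=pose();print(P,o['tool_rot'],to([.5515,.13,.029],[-90,0,-90]))
p,d=read_camera("top");cv2.imwrite("pics/t12.png",p[:,:,::-1])
E
```

```text
[0.55174278 0.1279136  0.0529346 ] [-9.00473189e+01  1.16071027e-02 -9.01847587e+01] [-2.1 23.9 -0.2  0.  -0.2 -0. ]
```

View pics/t12.png

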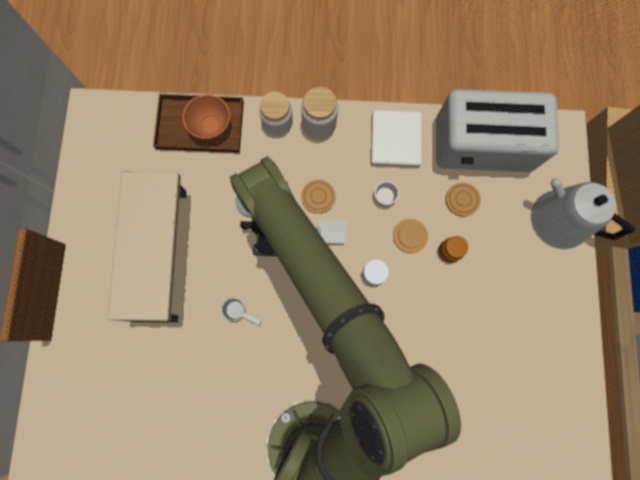

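>>> move_arm(moves=[[-2,10,0,0,0,0],[-2,18,0,0,0,0],[-2,22,0,0,0,0],[-2,23.5,0,0,0,0],[-2,24.5,0,0,0,0],[-2,24.5,0,0,0,0],[-2,24.5,0,0,0,0],[-2,24.5,0,0,0,0]])

```text
time_s: 21.57
tool_pos: [0.5518, 0.131, 0.0285]
tool_rot: [-90.0, -0.0, -90.1]
force: [-1.7, 0.3, 1.4]
grip_width: 0.0177
```

>>> move_arm(moves=[[0,0,0,0,0,0],[0,0,0,0,0,0],[0,0,0,0,0,0],[0,0,0,0,0,0],[0,0,0,0,0,0],[0,-20,0,0,0,0],[0,-60,0,0,0,0],[0,-100,0,0,0,0],[0,-140,0,0,0,0],[0,-170,0,0,0,0],[0,-170,0,0,0,0]], claw=60)

```text
time_s: 22.48
tool_pos: [0.5552, 0.1327, 0.2051]
tool_rot: [-89.4, 0.1, -90.1]
force: [0.9, 0.9, 0.6]
grip_width: 0.0597
```

```bash
python3 - <<'E'
from tilt import *
tilt()
P0={}
for n in("side","top"):
    p,d=read_camera(n);cv2.imwrite(f"pics/{n}13.png",p[:,:,::-1]); W=cloud(n,d)
    for t in ("coaster","jar","ramekin","tin","measure","folded","eggcup"):
        for r in models.cut_out(t,n):
            if r['score']<.5: continue
            w=W[r['mask']]; w=w[np.isfinite(w[:,0])]; zt=np.percentile(w[:,2],95); q=w[w[:,2]>zt-.006]
            c,rad=cv2.minEnclosingCircle(q[:,:2].astype(np.float32)); print(n,t,round(r['score'],2),np.round(c,3),round(rad,3),round(zt,3))
E
```

```text
0.57 c [ 0.5492 -0.2418  0.0088] n [-0.007 -0.006  1.   ] tilt 0.5 res 0.004144692786219147 y [-0.2876 -0.1967] x [0.5056 0.5954] z [-0.0005  0.017 ]
side coaster 0.82 [ 0.661 -0.387] 0.051 0.02
side coaster 0.62 [0.652 0.013] 0.05 0.02
side coaster 0.58 [ 0.553 -0.241] 0.048 0.019
side jar 0.74 [ 0.513 -0.349] 0.032 0.083
side ramekin 0.95 [ 0.66  -0.172] 0.036 0.046
side tin 0.7 [ 0.553 -0.238] 0.047 0.019
side measure 0.87 [0.32  0.198] 0.053 0.048
side folded 0.95 [0.628 0.196] 0.044 0.028
side eggcup 0.54 [0.474 0.096] 0.082 0.041
top coaster 0.73 [ 0.658 -0.386] 0.047 0.016
top coaster 0.69 [ 0.55  -0.241] 0.047 0.016
top jar 0.88 [ 0.513 -0.348] 0.029 0.08
top ramekin 0.81 [ 0.66  -0.171] 0.034 0.042
top tin 0.97 [ 0.441 -0.144] 0.032 0.067
top measure 0.7 [0.32  0.199] 0.053 0.046
top eggcup 0.57 [0.488 0.119] 0.122 0.038
```

View pics/side13.png

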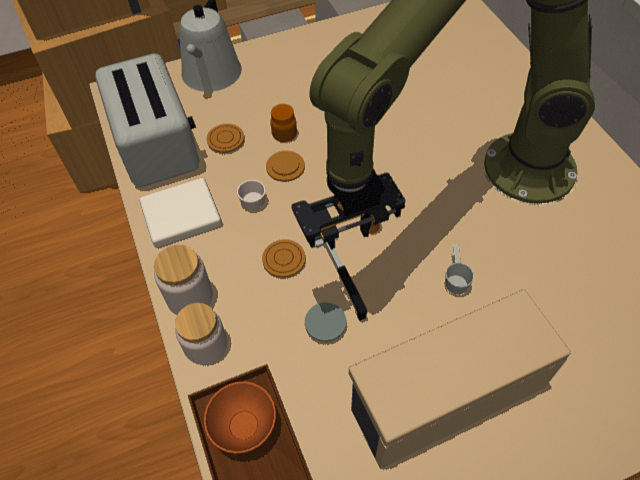

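View pics/top13.png

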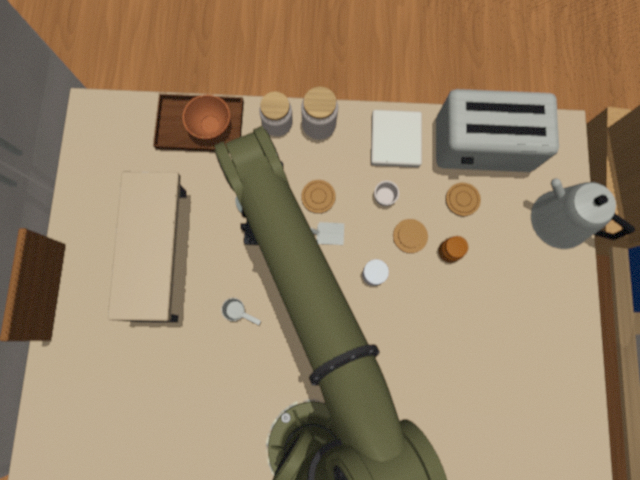

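>>> move_arm(moves=[[60,-25,40,0,0,0],[100,-40,80,0,0,0],[140,-40,110,0,0,0],[180,-40,140,0,0,0],[180,-40,140,0,0,0],[180,-40,140,0,0,0],[180,-40,140,0,0,0]])

```text
time_s: 23.97
tool_pos: [0.6941, -0.0578, 0.2369]
tool_rot: [-90.0, -0.1, -90.7]
force: [-1.5, -1.6, 0.2]
grip_width: 0.0599
```

```bash
python3 - <<'E'
from fit import *
p=sp("side"); cv2.imwrite("pics/s14.png",cv2.resize(p[100:350,230:500,::-1],None,fx=2.4,fy=2.4)); 
p,d=read_camera("side");W=cloud("side",d)
for r in models.cut_out("eggcup","side")[:2]:
    w=W[r['mask']]; w=w[(w[:,2]>.044)&(w[:,2]<.06)]; v,u=np.where(r['mask']); print(r['score'],u.mean(),v.mean(),len(w) and cv2.minEnclosingCircle(w[:,:2].astype(np.float32)))
E
```

```text
side spatula 0.79 x [0.5189 0.5785] y [-0.065   0.2107] 
side spatula 0.48 x [0.5795 0.6604] y [0.1413 0.2347] 
side coaster 0.89 x [0.6058 0.6964] y [-0.0361  0.0586] ((0.6502499580383301, 0.01094160694628954), 0.051048409193754196)
side coaster 0.78 x [0.5072 0.5985] y [-0.2857 -0.191 ] ((0.5515013337135315, -0.23933784663677216), 0.051881201565265656)
side coaster 0.68 x [0.6699 0.7002] y [-0.4322 -0.3502] ((0.6816043853759766, -0.3912380635738373), 0.04207955673336983)
0.94 370.9004424778761 218.4004424778761 ((0.4365134835243225, 0.0052589476108551025), 0.024410204961895943)
0.28 325.08821233411396 321.25604996096797 0
```

View pics/s14.png

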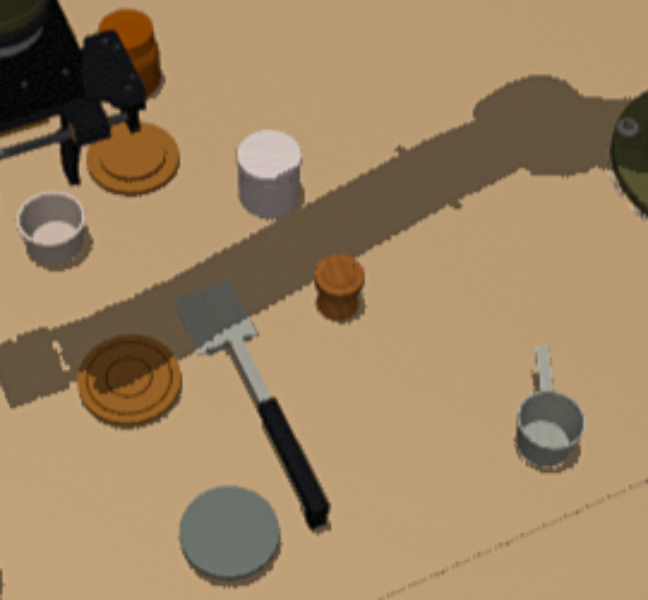

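The crop shows everything in place. The turner lies flat from (215,310) to (318,520), the egg cup is upright at (339,285), the coaster is foot up at (133,158), and the gripper touches nothing. I'm handing in.

```bash
python3 -c "
from cell import job; print(job.sign_off())"
```

```text
the job is handed in; nothing more can be done
None
```

The coaster is turned over, foot up and flat, and the job is handed in at about 24 s of robot time. One slip on the way: the blade pushed the egg cup while I was drawing the turner out.

- **Turner:** I drew it out by the neck, laid it flat on open stone and let go, then took it again by the black handle for the flip. It now lies flat with the blade tip at y ≈ -0.065 m. The handle end is near y 0.215 m, well clear of the lip edge at about 0.353 m.
- **Coaster:** I turned the one nearest the base by prying its near rim up until it fell over its far edge. The gripper never touched it. The last depth check gave a tilt of 0.5°. It rests at about (0.55, -0.24), roughly 0.11 m from where it lay, because it tips over its far edge.
- **Egg cup:** while I drew the turner out, the blade pushed it about 11 mm. Before the flip I set it back with a light grip. It stands upright at (0.4365, 0.005), against (0.437, 0.005) at the start.
- **Other things:** the jar, ramekin, tin, measure and folded cup measured within about 3 mm of their starting positions. I did not measure the mugs or the lip afterwards, but the handle was drawn out low and level, and the pictures show the lip unchanged.

In the last checks the networks gave a few wrong labels, such as calling the flipped coaster a "tin" in one view. I judged those from the pictures instead.

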